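# Draw out the microtome's waste tray for emptying

### The arm

A 7-joint arm with a two-finger parallel gripper is mounted at the origin on a cart in front of the work surface, level with it; the furniture and walls round the work are solid. World frame = base frame: x ahead of the robot, y to its left, z up, the work surface at z = 0. Lengths are in m, angles in rad, forces in N, time in s.
With the tool pointing down it reaches from about 0.425 to 1.025 m from the base axis. Payload 9.4 kg.
Tool frame: the origin (TCP) lies on the mounting face of the last link; the fingertips stand 173 mm ahead of it and the grasp point (between the pads) lies 155 mm ahead of it; x points along the fingers, y is the direction in which the jaws open and shut, and the axes are right-handed (so a half turn about x gives the same grasp; the last joint's range is limited). The gripper opens to 85 mm and grips with 20 to 120 N. Pads are 22 mm wide; open, the fingers measure 114 mm over their backs; the gripper's body (76 mm by 85 mm) begins 54 mm behind the grasp point. The pads swing forward as they close: fully open they stand 13 mm farther back than shut.
Start: joints at [-1.39, 0.599, -0.003, 1.599, 0.002, 0.943, -0.08], TCP at [0.185, 0.701, 0.405] pointing down, gripper open.
Joint ranges: [-2.57, 2.57], [-0.35, 1.97], [-1.29, 1.29], [0.11, 2.56], [-1.05, 4.19], [0.11, 1.86], [-2.63, 2.63]. Speed limits (rad/s): [2.22, 2.22, 3.01, 3.01, 3.14, 3.14, 3.14].

### API

Orientations are given as a unit quaternion [x, y, z, w].
In Python, from station import robot gives the robot as it stands.
- The arm moves only by the tool jog_arm, never from a script. Its argument "series" is text: rows parted by semicolons, each of 7 numbers parted by spaces: the shift along the tool's x, y, z in mm, then the turn, a rotation vector about the tool's x, y, z in rad, then the gripper command: -1 is fully open, 1 is shut, values between are in proportion. In form: tx ty tz wx wy wz fingers; .... A call has 1 to 8 rows; each row is the pose to reach, as a shift and turn from the pose commanded when the call began, along the tool's axes at that moment; what a row does not reach only later rows make up. A row lasts 1/10 s, in which the tool goes at most 50 mm and 8.59 degrees, less where a joint would pass 70% of its speed; a pose out of reach is approached as far as the arm can. A call with a gripper value outside its range is refused whole. The fingers move at their own pace and stop on an object; the grip force is fixed at half the most. Time passes only in rows, so rows that repeat a pose let the fingers close. It gives the time, the measured TCP pose, the force and the opening at its end, in the units of the state.
- robot.get_state(): the state, without advancing time (a new reading comes with each control period).
- robot.capture(name): name is "side" or "top"; returns the picture (420x560x3 uint8, red, green, blue); there is no depth.
- robot.camera_params(name): a dict with "fx", "fy", "cx", "cy" (pixels), "world_to_cam" (4x4, takes a point from world to camera coordinates). Camera axes: x right, y down, z forward; pixel columns grow to the right and rows downward; lengths in m; the calibration is good to about 2 mm. A picture is of the moment at which its call begins. camera_params takes no time and is no camera call.
- robot.job_done(): hands the job in, once; it reports no verdict.
The state is a dict: "clock": time; "joint_positions": joint angles; "qd": joint speeds; "effort": joint torques, N m; "tcp_pos": TCP position; "ee_rot": TCP orientation; "ft_force": force on the tool from outside, world axes, zero at the start; "ft_torque": the same for the moment, N m; "grip_width": finger opening in m.
Only numpy, scipy, OpenCV 4.12 (cv2) and the standard library are available. Lean on these libraries where they do the work, as an engineer would, in place of code of your own. Each camera call takes 0.05 s, during which the arm holds its last target. There are 200 camera calls.

### The job

The microtome's black waste tray is due to be emptied. One thing has been left on the worktop in front of it, in its way: with the outside of your fingers push that thing along the worktop to the right until all of it is out of the tray's path, then hook a fingertip behind the tray's front rim, draw the tray steadily towards you until it stops, and leave it there. Grasp and lift nothing, let the tray push nothing along, and leave everything else on the worktop where it is.

Things in the scene. Friction and masses are not known exactly. Their poses are not given: they have to be found in the camera images.
- tray_home (a point): fixed point on the worktop, straight below tray_lip when the tray is fully home. x axis points to the back of the microtome (away from the robot, within a few degrees), y to the robot's left, z up; the tray slides out along -x. The pale grey microtome behind it is fixed, 408 mm tall; apart from the tray, nothing of it comes nearer than 100 mm (+x) to this point (blade holder, 50 to 200 mm up)
- tray_lip (a point): top of the tray's front wall, half-way through the wall, on the tray's centre line; same axes as tray_home; moves with the tray. The wall's top is 48 mm above the worktop; for 60 mm either side of this point the wall is nearly straight and 7 to 10 mm thick; behind it (+x) 95 mm of open room lie before the microtome's base, also when the tray is home
- microtome_waste_tray (a joint): how far the tray is drawn out, in m: 0 home, 0.16 at its end stop; it starts nearly home, needs about 2 N and stays where it is left. The black tray is open above, 343 mm wide (its outer sides lie 172 mm either side of tray_lip in y), 48 mm tall, its floor about 5 mm above the worktop; its rounded front corners curve back about 35 mm at 140 mm from the centre line
- slide_box: dark blue slide box with shut lid, 84 mm along x (92 with its tab), 100 mm along y, 37 mm tall, about 220 g; origin under its centre. Loose
- timer: white bench timer with three buttons on top, 62 mm along x, 68 mm along y, 18 mm tall, about 70 g; origin under its centre. Loose
- tape_roll: beige roll of tape lying flat, 62 mm across, 19 mm tall, about 45 g; origin under its centre. Loose. One of these three (slide box, timer, tape roll) stands in front of the tray; the other two stand farther right (the nearer one over 145 mm right of the tray's path) and stay there
- cassette_pink: pink embedding cassette with a paraffin block, 41 x 28 x 13 mm, loose, at the right; leave alone
- cassette_green: green embedding cassette with a paraffin block, 41 x 28 x 13 mm, loose, at the right; leave alone
- brush: red fine brush, 162 mm long along y, 9 mm thick, loose, in front of the water bath; leave alone
- forceps: steel forceps, 127 mm long along x, 8 mm thick, loose, at the right; leave alone
There are look-alikes about, which are no part of the job. What is shaped like the timer but orange is not meant.

How it is judged:
On the way, in this order (a step that is already met when the one before it is completed fails the run):
1. the thing that stood in front of the tray is out of its path, to the right (y of each of slide_box, timer, tape_roll in the frame of tray_home below -0.195 m and value of joint microtome_waste_tray below 0.05 m), for 0.2 s.
2. the tray is drawn out to its stop (value of joint microtome_waste_tray above 0.15 m), for 0.2 s.
At the end, for the whole second after the job is handed in: the tray stands at its stop (drawn out more than 150 of 160 mm) at rest; slide box, timer and tape roll lie flat and still on the worktop, their centres more than 195 mm to the right of the tray's centre line (y in the frame of tray_home), out of the tray's path (value of joint microtome_waste_tray above 0.15 m and velocity of joint microtome_waste_tray below 0.01 m/s and y of each of slide_box, timer, tape_roll in the frame of tray_home below -0.195 m and linear speed of each of slide_box, timer, tape_roll below 0.01 m/s and angle between each of slide_box, timer, tape_roll's own z axis and vertical below 0.1 rad and height (world z) of each of slide_box, timer, tape_roll below 0.008 m); the robot touches nothing.
It fails at once if the slide box, timer or tape roll is lifted or tipped (height (world z) of any of slide_box, timer, tape_roll above 0.01 m or angle between any of slide_box, timer, tape_roll's own z axis and vertical above 0.3 rad).
It fails at once if the moving tray pushes against one of them (velocity of joint microtome_waste_tray above 0.02 m/s and contact force between any of slide_box, timer, tape_roll and microtome_waste_tray above 1 N).
It fails at once if more than one of slide box, timer and tape roll is moved (over 20 mm) (distance of each of slide_box, timer from where it was at the start of the episode above 0.02 m or distance of each of slide_box, tape_roll from where it was at the start of the episode above 0.02 m or distance of each of timer, tape_roll from where it was at the start of the episode above 0.02 m).
It fails at once if a cassette, the brush or the forceps is moved (over 20 mm) (distance of any of cassette_pink, cassette_green, brush, forceps from where it was at the start of the episode above 0.02 m).
It fails at once if the tray is jerked out (faster than 0.4 m/s) (velocity of joint microtome_waste_tray above 0.4 m/s).
It also fails if it takes over 58 s, if anything falls off the work surface, if the arm or the gripper's body presses on something with over 40 N, if the wrist force passes 120 N, or if a joint passes its speed limit or range.

## Working session

There is one attempt and no reset: what is moved stays moved. The work goes in short steps, Python scripts to look and compute and a tool call to move; the robot and the scene stay as the last step left them, time stands still between calls to the robot, and variables do not carry over. Pictures are saved under pics/ and viewed, about 8 in all and at most 12, crops included, and the job is handed in when it is done.

Besides the shell and the picture viewer there is one more tool, called after ">>>" as name(argument=value, ...) on one line, values as JSON. jog_arm: Moves the arm, as the interface text tells. Its arguments: {"type":"object","properties":{"series":{"type":"string"}},"required":["series"]}

```bash
mkdir -p pics
cat > h.py <<'E'
import numpy as np,cv2
from station import robot
from scipy.spatial.transform import Rotation as R
def snap(cam,name):
    im=robot.capture(cam); cv2.imwrite(f'pics/{name}.png',cv2.cvtColor(im,cv2.COLOR_RGB2BGR)); return im
def ray(cam,u,v,z):
    p=robot.camera_params(cam);T=np.linalg.inv(np.array(p['world_to_cam']))
    d=T[:3,:3]@np.array([(u-p['cx'])/p['fx'],(v-p['cy'])/p['fy'],1]);o=T[:3,3]
    return o+d*(z-o[2])/d[2]
def proj(cam,P):
    p=robot.camera_params(cam);q=np.array(p['world_to_cam'])@np.append(P,1)
    return p['fx']*q[0]/q[2]+p['cx'],p['fy']*q[1]/q[2]+p['cy']
E
python3 - <<'E'
from h import *
a=snap('top','t0');b=snap('side','s0')
s=robot.get_state();print(s['clock'],s['tcp_pos'],s['ee_rot'],s['ft_force'],s['grip_width'])
print(R.from_quat(s['ee_rot']).as_matrix().round(3))
for c in('top','side'):
    p=robot.camera_params(c);print(c,np.linalg.inv(np.array(p['world_to_cam'])).round(3),p['fx'])
E
```

```text
0.1 [0.18475503 0.70087852 0.40390626] [ 0.09034927  0.70126768 -0.09132887  0.70122727] [-0.7611321  -0.44399431  0.00562257] 0.08530909155207349
[[-0.     0.255  0.967]
 [-0.001  0.967 -0.255]
 [-1.    -0.001  0.   ]]
top [[ 0.003 -0.981  0.194  0.265]
 [-1.    -0.004 -0.003 -0.122]
 [ 0.004 -0.194 -0.981  1.648]
 [ 0.     0.     0.     1.   ]] 434.3225057259155
side [[ 0.999 -0.021  0.031  0.531]
 [-0.037 -0.426  0.904 -1.338]
 [-0.005 -0.904 -0.427  0.647]
 [ 0.     0.     0.     1.   ]] 417.33612785467716
```

View pics/t0.png

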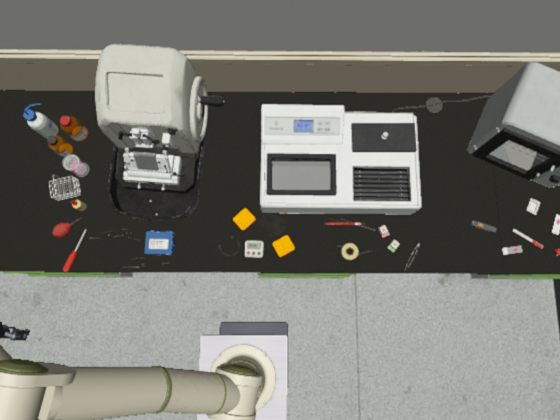

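View pics/s0.png

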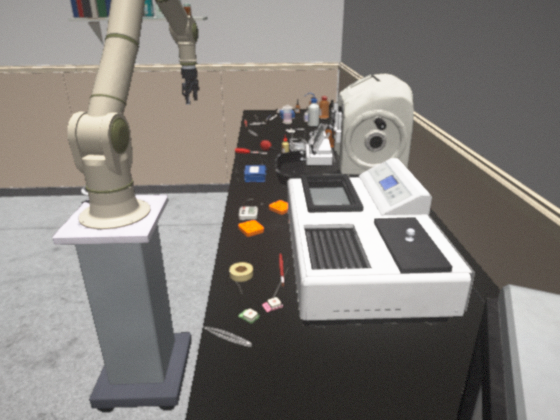

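The slide box, blue at top (159,243), stands in front of the tray. The white timer is at (254,249) and the tape at (350,251). The orange look-alikes are at (244,219) and (284,246). I'll enlarge and brighten the area.

Run:
```python
from h import *
im=cv2.imread('pics/t0.png')[140:280,100:280]
im=cv2.resize(im,None,fx=4.4,fy=4.2857,interpolation=cv2.INTER_CUBIC)
im=(255*(im/255.)**0.45).astype('uint8')
cv2.imwrite('pics/t0z.png',im)
for n,(u,v,z) in dict(boxc=(159,243,.037),timer=(254,249,.018),lipfront=(154,217,.048),or1=(244,219,.018),edge=(159,272,0)).items(): print(n,ray('top',u,v,z).round(3))
```

```text
boxc [0.486 0.321 0.037]
timer [ 0.467 -0.033  0.018]
lipfront [0.583 0.342 0.048]
or1 [0.582 0.007 0.018]
edge [0.381 0.325 0.   ]
```

View pics/t0z.png

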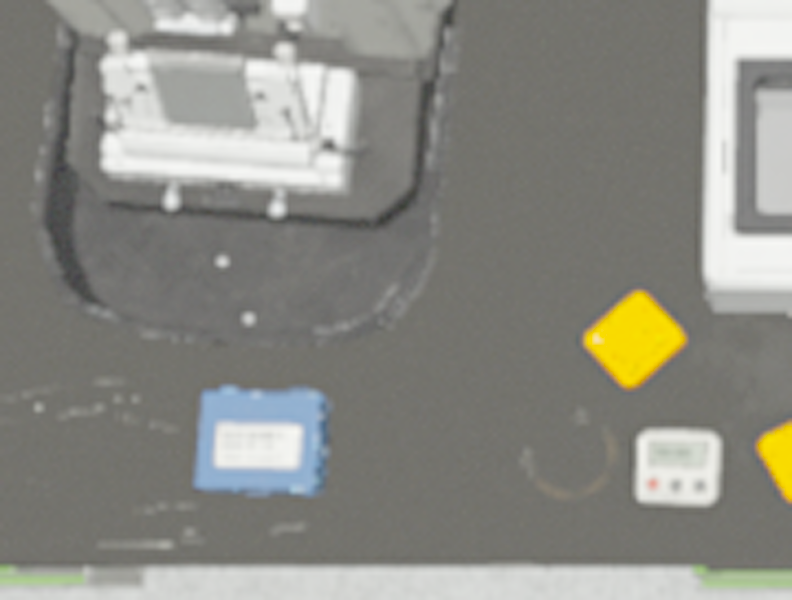

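The crop shows the tray's outer sides at X≈42 and 437 and its front edge at Y≈340. The box spans X 195–328, Y 388–495. The microtome's base line tilts by about 4°. Next I'll turn these into world positions and check them against the sizes given.

Run:
```python
from h import *
def r(n,X,Y,z): p=ray('top',100+X/4.4,140+Y/4.2857,z);print(n,p.round(3));return p
l=r('trayL',42,200,.048);q=r('trayR',437,225,.048);print('width',np.linalg.norm(l-q), 'yaw',np.degrees(np.arctan2((l-q)[0],(l-q)[1])))
r('front',240,341,.048);r('base l',110,205,.048);r('base r',370,222,.048)
for n,X,Y in (('bTL',202,388),('bTR',326,391),('bBR',322,494),('bBL',195,489)): r(n,X,Y,.037)
r('timerL',635,468,.018);r('orangeL',583,340,.018);r('orangeB',630,388,.018)
```

```text
trayL [0.7   0.518 0.048]
trayR [0.678 0.176 0.048]
width 0.34280252626660956 yaw 3.586691417886812
front [0.573 0.339 0.048]
base l [0.695 0.459 0.048]
base r [0.681 0.234 0.048]
bTL [0.533 0.373 0.037]
bTR [0.531 0.267 0.037]
bBR [0.44  0.266 0.037]
bBL [0.444 0.373 0.037]
timerL [0.466 0.003 0.018]
orangeL [0.581 0.051 0.018]
orangeB [0.538 0.009 0.018]
```

>>> jog_arm(series="0 0 50 0.15 0 0 0; 0 0 100 0.3 0 0 0; 0 -40 130 0.45 0 0 0; 0 -80 150 0.6 0 0 0; 0 -120 170 0.75 0 0 0; 0 -160 190 0.9 0 0 0; 0 -190 210 1.05 0 0 0; 0 -200 220 1.19 0 0 0")

```text
clock: 0.9
tcp_pos: [0.3476, 0.4476, 0.4048]
ee_rot: [0.47, 0.527, -0.471, 0.528]
ft_force: [-0.2, 0.5, 0.3]
grip_width: 0.0425
```

```bash
cat >> h.py <<'E'
def go(P,yaw=0):
    "shift (mm) and turn for the tool to reach P, with tool y at given yaw (rad) from world x, x down"
    s=robot.get_state();M=R.from_quat(s['ee_rot']);c,n=np.cos(yaw),np.sin(yaw)
    T=np.column_stack([[0,0,-1],[c,n,0],[n,-c,0]])
    print('tcp',np.round(s['tcp_pos'],4),'rot x',M.as_matrix()[:,0].round(3),'y',M.as_matrix()[:,1].round(3),'f',np.round(s['ft_force'],1))
    print('shift',(1000*M.inv().apply(np.array(P)-s['tcp_pos'])).round(1),'turn',(M.inv()*R.from_matrix(T)).as_rotvec().round(3))
E
python3 -c "
from h import *
go([.487,.42,.30])"
```

```text
tcp [0.3476 0.4476 0.4048] rot x [-0.    -0.002 -1.   ] y [ 0.994  0.113 -0.001] f [-0.2  0.5  0.3]
shift [104.8 135.4  43. ] turn [0.113 0.002 0.001]
```

>>> jog_arm(series="20 45 15 0.06 0 0 0; 45 90 30 0.113 0 0 0; 75 120 40 0.113 0.002 0.001 0; 105 135 43 0.113 0.002 0.001 0; 105 135 43 0.113 0.002 0.001 0; 105 135 43 0.113 0.002 0.001 0")

```text
clock: 1.5
tcp_pos: [0.4855, 0.4253, 0.2992]
ee_rot: [0.498, 0.503, -0.498, 0.502]
ft_force: [0.1, -0.2, 0.8]
grip_width: 0.0423
```

Run:
```python
from h import *
go([.487,.42,.185])
snap('side','s1');im=snap('top','t1')
a=cv2.imread('pics/s1.png')[90:230,200:340];b=cv2.imread('pics/t1.png')[140:280,90:230]
im=np.hstack([cv2.resize(x,(400,400),interpolation=cv2.INTER_CUBIC) for x in(a,b)])
cv2.imwrite('pics/c1.png',(255*(im/255.)**.5).astype('uint8'))
```

```text
tcp [0.4855 0.4253 0.2992] rot x [-0.001  0.001 -1.   ] y [ 1.     0.01  -0.001] f [ 0.1 -0.2  0.8]
shift [114.2   1.5   5.4] turn [ 0.01  -0.001  0.001]
```

View pics/c1.png

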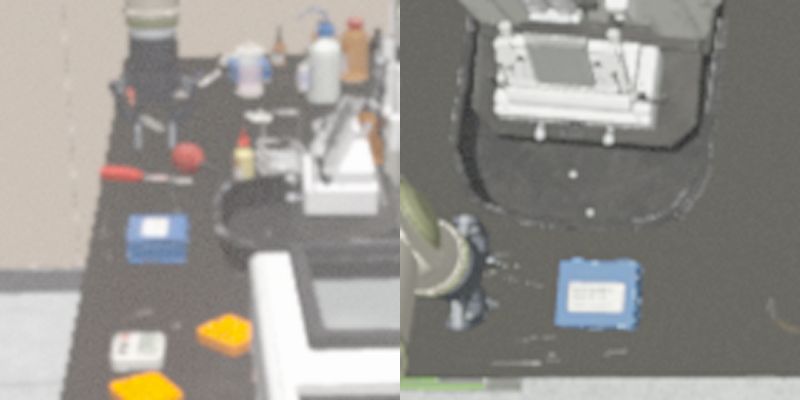

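The tool hangs left of the box, with its two fingers straddling the box's centre in x. I'll descend now and look at force and tip height before pushing.

>>> jog_arm(series="35 1 2 0.01 0 0 0; 70 1 3 0.01 0 0 0; 100 1 3 0.01 0 0 0; 111 1 3 0.01 0 0 0; 111 1 3 0.01 0 0 0; 111 1 3 0.01 0 0 0")

```text
clock: 2.2
tcp_pos: [0.4871, 0.4233, 0.1904]
ee_rot: [0.501, 0.5, -0.498, 0.5]
ft_force: [0.5, 0.2, 0.1]
grip_width: 0.0429
```

Run:
```python
from h import *
go([.487,.176,.187])
snap('side','s2')
a=cv2.imread('pics/s2.png')[90:230,200:340]
im=cv2.resize(a,(560,560),interpolation=cv2.INTER_CUBIC)
cv2.imwrite('pics/c2.png',(255*(im/255.)**.5).astype('uint8'))
for z in(0,.014,.03):
  u,v=proj('side',[.487,.421-.011,z]);print(z,(u-200)*4,(v-90)*4)
```

```text
tcp [0.4871 0.4233 0.1904] rot x [ 0.002  0.003 -1.   ] y [1.    0.001 0.002] f [0.5 0.2 0.1]
shift [  2.5  -0.3 247.3] turn [ 0.001 -0.003 -0.002]
0 221.36103429834066 318.1200682447328
0.014 220.98776239832512 306.2282328861776
0.03 220.55820234046018 292.54314840880375
```

View pics/c2.png

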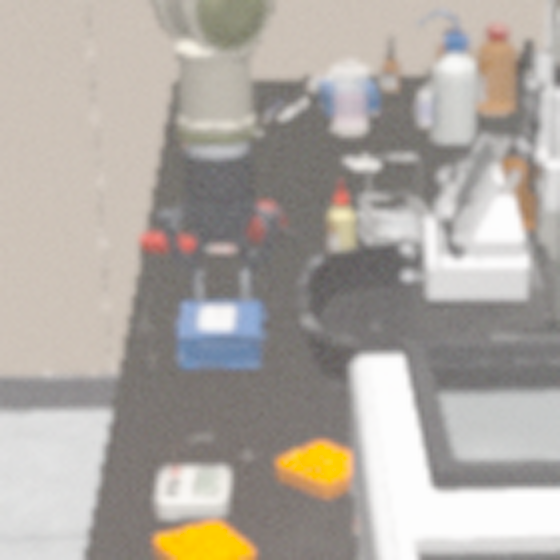

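The fingers (X 203 and 247) sit symmetrically behind the box (X 180–266). Their tips are hidden below its top edge, so they are low enough. I'll push along -y.

>>> jog_arm(series="2 0 18 0 0 0 0; 2 0 30 0 0 0 0; 2 0 42 0 0 0 0; 2 0 56 0 0 0 0; 2 0 72 0 0 0 0; 2 0 88 0 0 0 0; 2 0 104 0 0 0 0; 2 0 120 0 0 0 0")

```text
clock: 3.05
tcp_pos: [0.487, 0.3012, 0.1865]
ee_rot: [0.501, 0.5, -0.499, 0.5]
ft_force: [-0.2, 3.4, 1.9]
grip_width: 0.0425
```

Run:
```python
from h import *
go([.487,.176,.187])
snap('top','t3')
a=cv2.imread('pics/t3.png')[140:280,100:280]
im=cv2.resize(a,(792,600),interpolation=cv2.INTER_CUBIC)
cv2.imwrite('pics/c3.png',(255*(im/255.)**.5).astype('uint8'))
```

```text
tcp [0.487  0.3012 0.1865] rot x [ 0.001  0.002 -1.   ] y [ 1.    -0.     0.001] f [-0.2  3.4  1.9]
shift [ -0.8   0.  125.2] turn [-0.    -0.002 -0.001]
```

View pics/c3.png

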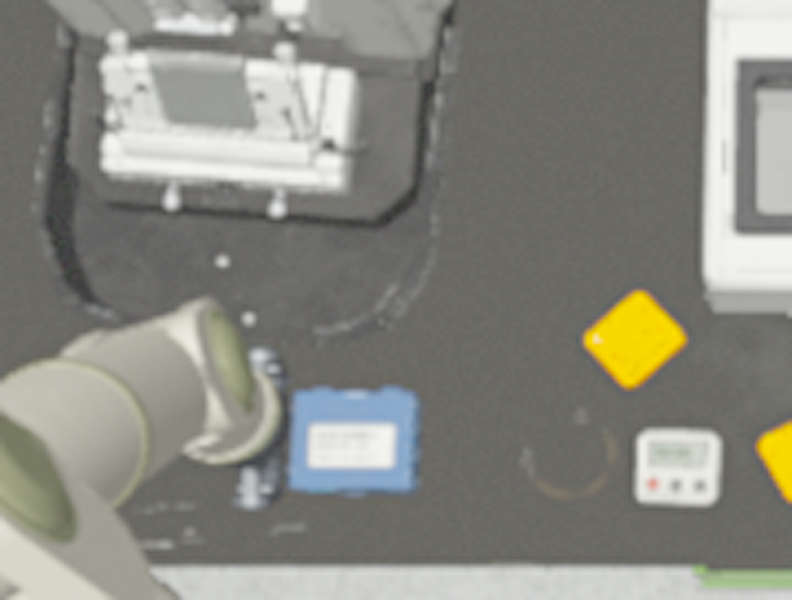

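The box slides squarely: its left edge is now at X≈290, its right at 417, and the force is 3.4 N. I'll carry on.

>>> jog_arm(series="0 0 16 0 0 0 0; 0 0 33 0 0 0 0; 0 0 50 0 0 0 0; 0 0 67 0 0 0 0; 0 0 84 0 0 0 0; 0 0 100 0 0 0 0; 0 0 115 0 0 0 0; 0 0 125 0 0 0 0")

```text
clock: 3.9
tcp_pos: [0.4869, 0.1764, 0.1862]
ee_rot: [0.501, 0.5, -0.5, 0.5]
ft_force: [0.8, 4.4, 3.1]
grip_width: 0.0424
```

>>> jog_arm(series="0 0 0 0 0 0 0; 0 0 -8 0 0 0 0; 0 0 -25 0 0 0 0; 0 0 -40 0 0 0 0; -40 0 -50 0 0 0 0.5; -80 0 -60 0 0 0 1; -110 0 -70 0 0 0 1; -110 0 -70 0 0 0 1")

```text
clock: 4.7
tcp_pos: [0.4872, 0.2506, 0.2998]
ee_rot: [0.502, 0.501, -0.496, 0.501]
ft_force: [-0.2, 0.4, -0.5]
grip_width: 0.0
```

Run:
```python
from h import *
go([.615,.352,.30],-.0625)
snap('top','t4')
a=cv2.imread('pics/t4.png')[140:280,100:280]
im=cv2.resize(a,(792,600),interpolation=cv2.INTER_CUBIC)
cv2.imwrite('pics/c4.png',(255*(im/255.)**.5).astype('uint8'))
```

```text
tcp [0.4872 0.2506 0.2998] rot x [ 0.006  0.006 -1.   ] y [1.    0.003 0.006] f [-0.2  0.4 -0.5]
shift [   1.1  128.2 -100.9] turn [ 0.066 -0.006 -0.006]
```

View pics/c4.png

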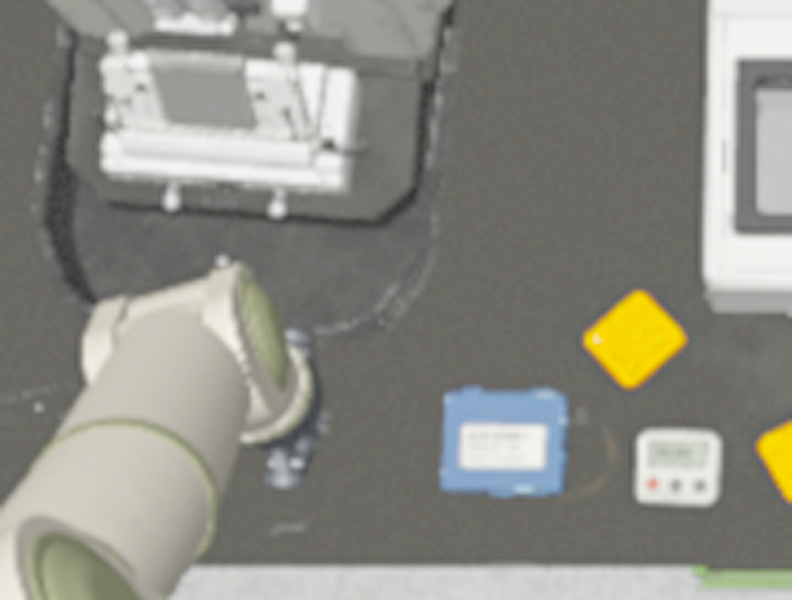

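The box is parked squarely with its left edge at X≈441 (y≈0.167), about 20 mm clear of the tray's path. Timer and tape are untouched. The gripper's linkage is wide along its jaw axis, so I'll turn the jaws along y to keep it off the blade holder when hooking.

Run:
```python
from h import *
go([.608,.352,.30],np.pi/2-.0625)
```

```text
tcp [0.4867 0.2497 0.298 ] rot x [ 0.004  0.004 -1.   ] y [1.    0.003 0.004] f [ 0.  -0.8 -0.5]
shift [  -1.1  121.6 -101.9] turn [-1.505e+00 -1.000e-03 -6.000e-03]
```

>>> jog_arm(series="-1 0 -10 -0.14 0 0 1; -1 10 -25 -0.28 0 0 1; -1 25 -40 -0.42 0 0 1; -1 40 -55 -0.56 0 0 1; -1 60 -70 -0.7 0 0 1; -1 80 -85 -0.84 0 0 1; -1 100 -95 -0.98 0 0 1; -1 120 -102 -1.12 0 0 1")

```text
clock: 5.55
tcp_pos: [0.6068, 0.3508, 0.2956]
ee_rot: [0.156, 0.69, -0.155, 0.689]
ft_force: [-0.2, -0.3, -0.0]
grip_width: -0.0
```

Run:
```python
from h import *
go([.608,.352,.26],np.pi/2-.0625)
```

```text
tcp [0.6068 0.3508 0.2956] rot x [-0.002  0.002 -1.   ] y [0.429 0.903 0.001] f [-0.2 -0.3 -0. ]
shift [35.6  1.5  0.6] turn [-0.381 -0.002 -0.001]
```

>>> jog_arm(series="10 1 1 -0.14 0 0 1; 20 1 1 -0.27 0 0 1; 30 1 1 -0.381 0 0 1; 35 1 1 -0.381 -0.002 0 1; 35 1 1 -0.381 -0.002 0 1; 35 1 1 -0.381 -0.002 0 1")

```text
clock: 6.15
tcp_pos: [0.6081, 0.3503, 0.2622]
ee_rot: [0.026, 0.706, -0.025, 0.707]
ft_force: [0.6, -0.5, 1.1]
grip_width: -0.0001
```

Run:
```python
from h import *
go([.608,.352,.191],np.pi/2-.0625)
snap('top','t5');snap('side','s5')
a=cv2.imread('pics/s5.png')[100:220,220:340];b=cv2.imread('pics/t5.png')[150:270,100:220]
im=np.hstack([cv2.resize(x,(400,400),interpolation=cv2.INTER_CUBIC) for x in(a,b)])
cv2.imwrite('pics/c5.png',(255*(im/255.)**.4).astype('uint8'))
for P in ([.608,.352,.087],[.608,.352,.048],[.578,.352,.048]):
  u,v=proj('side',P);print(P,(u-220)/.3,(v-100)/.3)
```

```text
tcp [0.6081 0.3503 0.2622] rot x [ 0.002  0.001 -1.   ] y [0.072 0.997 0.001] f [ 0.6 -0.5  1.1]
shift [71.2  1.6 -0.3] turn [-0.009  0.002 -0.001]
[0.608, 0.352, 0.087] 210.36007764784074 181.61712865565667
[0.608, 0.352, 0.048] 210.39495659208683 210.66598715200638
[0.578, 0.352, 0.048] 187.03926583343673 211.0722880029374
```

View pics/c5.png

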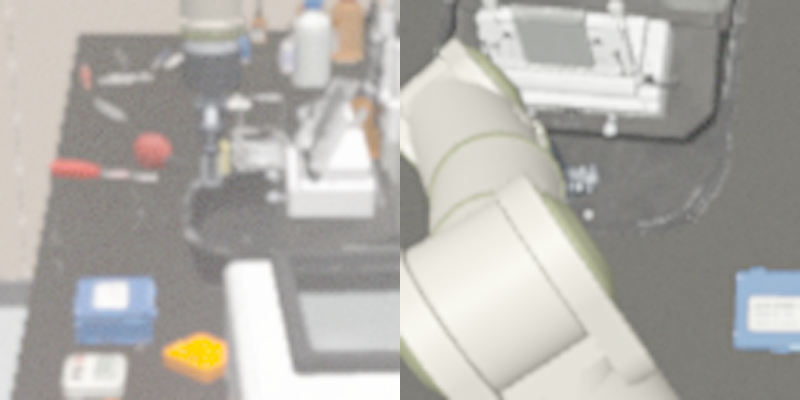

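The side view has the tip at X≈210, Y≈180 as predicted. The tray's front wall is at X≈184–195, so the finger is behind the rim. I'll descend 71 mm.

>>> jog_arm(series="20 1 0 0 0 0 1; 40 1 0 0 0 0 1; 55 1 0 0 0 0 1; 65 1 0 0 0 0 1; 71 1 0 0 0 0 1; 71 1 0 0 0 0 1; 71 1 0 0 0 0 1")

```text
clock: 6.95
tcp_pos: [0.6087, 0.3513, 0.1921]
ee_rot: [0.025, 0.705, -0.024, 0.708]
ft_force: [-0.0, 1.2, 0.0]
grip_width: 0.0
```

Run:
```python
from h import *
go([.608-.18,.352+.0113,.191],np.pi/2-.0625)
```

```text
tcp [0.6087 0.3513 0.1921] rot x [ 0.003  0.002 -1.   ] y [0.07  0.998 0.002] f [-0.   1.2  0. ]
shift [   0.5   -0.6 -181.1] turn [-0.007  0.003 -0.002]
```

>>> jog_arm(series="0 0 -6 0 0 0 1; 0 0 -12 0 0 0 1; 0 0 -19 0 0 0 1; 0 0 -28 0 0 0 1; 0 0 -38 0 0 0 1; 0 0 -49 0 0 0 1; 0 0 -60 0 0 0 1; 0 0 -71 0 0 0 1")

```text
clock: 7.75
tcp_pos: [0.5366, 0.3563, 0.1916]
ee_rot: [0.025, 0.706, -0.024, 0.708]
ft_force: [2.1, 0.4, 1.2]
grip_width: -0.0
```

>>> jog_arm(series="0 0 -11 0 0 0 1; 0 0 -22 0 0 0 1; 0 0 -33 0 0 0 1; 0 0 -44 0 0 0 1; 0 0 -55 0 0 0 1; 0 0 -66 0 0 0 1; 0 0 -76 0 0 0 1; 0 0 -84 0 0 0 1")

```text
clock: 8.55
tcp_pos: [0.4529, 0.362, 0.1912]
ee_rot: [0.025, 0.706, -0.024, 0.708]
ft_force: [1.8, 0.6, -0.2]
grip_width: 0.0
```

Run:
```python
from h import *
go([.608-.18,.352+.0113,.191],np.pi/2-.0625)
```

```text
tcp [0.4529 0.362  0.1912] rot x [ 0.003  0.001 -1.   ] y [0.069 0.998 0.002] f [ 1.8  0.6 -0.2]
shift [  0.1  -0.5 -24.9] turn [-0.007  0.002 -0.002]
```

Force is steady at about 2 N and the tray is following. I'll creep on to the stop.

>>> jog_arm(series="0 0 -5 0 0 0 1; 0 0 -10 0 0 0 1; 0 0 -14 0 0 0 1; 0 0 -17 0 0 0 1; 0 0 -20 0 0 0 1; 0 0 -20 0 0 0 1")

```text
clock: 9.15
tcp_pos: [0.434, 0.3632, 0.1912]
ee_rot: [0.025, 0.706, -0.024, 0.708]
ft_force: [1.4, -0.0, 0.1]
grip_width: -0.0002
```

>>> jog_arm(series="0 0 -2 0 0 0 1; 0 0 -4 0 0 0 1; 0 0 -6 0 0 0 1; 0 0 -6 0 0 0 1")

```text
clock: 9.55
tcp_pos: [0.4327, 0.3629, 0.1913]
ee_rot: [0.028, 0.703, -0.025, 0.71]
ft_force: [21.2, -1.9, -10.3]
grip_width: 0.0001
```

The force rose to 21 N with no further travel, so the tray is at its stop. I'll ease off to mid-gap, then go up.

>>> jog_arm(series="0 0 4 0 0 0 1; 0 0 9 0 0 0 1; 0 0 16 0 0 0 1; 0 0 20 0 0 0 1; 0 0 20 0 0 0 1; -20 0 20 0 0 0 1; -50 0 20 0 0 0 1; -100 0 20 0 0 0 1")

```text
clock: 10.35
tcp_pos: [0.4466, 0.3618, 0.29]
ee_rot: [0.024, 0.707, -0.025, 0.706]
ft_force: [1.6, 0.6, -0.8]
grip_width: -0.0004
```

>>> jog_arm(series="-20 30 0 0 0 0 1; -40 60 0 0 0 0 1; -40 100 0 0 0 0 1; -40 150 0 0 0 0 1; -40 200 0 0 0 0 1; -40 230 0 0 0 0 1; -40 230 0 0 0 0 1; -40 230 0 0 0 0 1")

```text
clock: 11.15
tcp_pos: [0.4628, 0.5916, 0.3307]
ee_rot: [0.024, 0.706, -0.024, 0.707]
ft_force: [0.4, -1.2, 1.3]
grip_width: -0.0001
```

Run:
```python
from h import *
go([.4,.6,.3])
snap('top','t6')
a=cv2.imread('pics/t6.png')[140:280,90:270]
im=cv2.resize(a,(792,600),interpolation=cv2.INTER_CUBIC)
cv2.imwrite('pics/c6.png',(255*(im/255.)**.5).astype('uint8'))
```

```text
tcp [0.4628 0.5916 0.3307] rot x [ 0.002  0.    -1.   ] y [0.069 0.998 0.   ] f [ 0.4 -1.2  1.3]
shift [ 30.6   4.1 -63.3] turn [ 1.502e+00  1.000e-03 -2.000e-03]
```

View pics/c6.png

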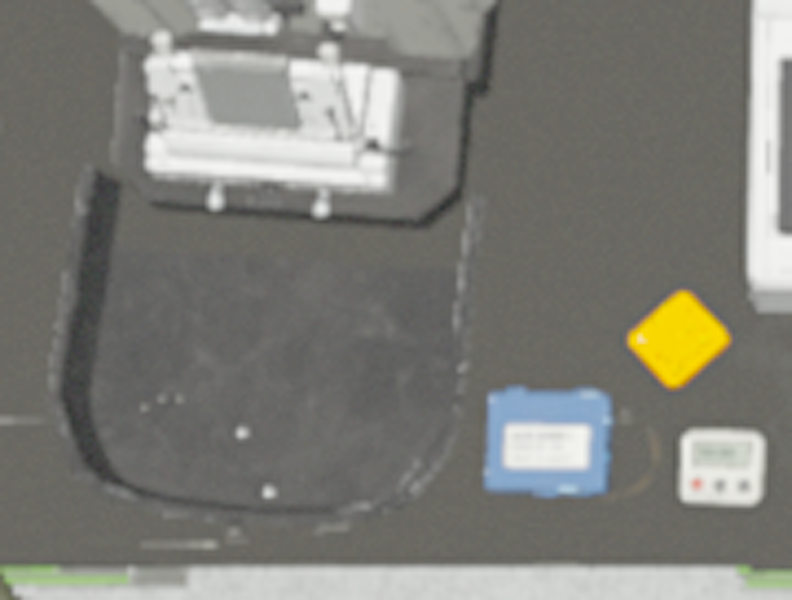

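The tray is out, with its front edge at Y≈512. The box is clear of it, its left edge at X≈486 against the tray's right side at X≈465. One check on the travel using a white crumb in the tray, then I'll hand in.

Run:
```python
from h import *
f=lambda X,Y,o,z:ray('top',o+X/4.4,140+Y/4.2857,z)
d=np.linalg.norm(f(248,319,100,.008)-f(269,492,90,.008));print('travel',d)
c=f(548,442,90,.037);l=np.array([.578,.354,0]);print('box y_t',(c-l)[:2]@[.0625,.998],c)
if d>.148: robot.job_done();print('handed in')
```

```text
travel 0.1562737012930145
box y_t -0.2458541001525785 [0.48637919 0.11339098 0.037     ]
the job is handed in; nothing more can be done
handed in
```

The waste tray is out at its stop and the slide box is clear of its path; I handed the job in after about 11 s on the robot clock. The job reports no verdict, so what follows rests on my own readings.

- **Slide box:** it was the thing in front of the tray. I pushed it squarely to the right with the sides of the fingers, at about 4 N. Its centre now lies about 246 mm right of the tray's centre line, and about 20 mm separates it from the tray's path.
- **Tray:** I hooked the shut fingertips behind the front rim and drew it out at a steady 2 N or so. At the end the force rose to 21 N with no more travel, so it is on the stop. A crumb in the tray moved 156 mm between pictures, which agrees to within a few millimetres of picture error, given that the tray started nearly home.
- **The rest:** the last picture shows the timer where it was and the arm clear. I did not check the tape roll, cassettes, brush or forceps in a picture after the first views, but the arm never went near them.

No check failed.

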